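# Clamp a carton in the shelf-labelling jig

## Task

Push the green carton along the labelling jig until it sits fully home against the blue stop, then flip the red-knobbed clamp lever over so that it snaps past centre and its rubber pad holds the carton down. Do not lift or tip the carton, do not close the clamp before the carton is home, and leave the two bottles and the jar standing where they are.

Things in the scene. Friction and masses are not known exactly. Their poses are not given: they have to be found in the camera images.
- jig: fixed plywood jig base, 290 x 170 x 12 mm thick; origin: centre of its underside, on the work surface. +x: direction the carton is pushed, y across, z up. Two aluminium rails (136 mm apart inside, 12 mm wide, x = -140 to +30 mm, tops 34 mm above the work surface) guide the carton; the -x end is open.
- stop_face (a point): centre of the face of the blue stop that the carton must touch: 120 mm wide, at jig x = +30 mm, y = 0, this point 30 mm and the stop's top 48 mm above the work surface; axes parallel to the jig's. The steel clamp bracket (34 x 34 mm, 98 mm high) stands behind it.
- carton_mid (a point): centre of the loose green carton, 85 mm along jig x, 130 mm along jig y, 55 mm high, 0.13 to 0.25 kg, lying on the jig base between the rails (3 mm play each side). Fully home its centre is at jig x = -12.5 mm; it starts 35 to 75 mm short of that. Axes parallel to the jig's.
- clamp (a joint): hinge of the toggle clamp lever, rad: 0 = open (stable), about 1.2 = closed with the pad pressing on the carton (stable), 1.3 = end stop with nothing under the pad. An over-centre spring makes it snap away from about 0.62 rad to either side; flipping takes roughly 7 N near the knob. The axis is horizontal along jig y, through clamp_pivot.
- clamp_pivot (a point): point on the axis of the clamp lever: jig x = +60 mm, y = 0, 85 mm above the work surface; axes parallel to the jig's.
- clamp_knob (a point): centre of the red ball knob (26 mm) ending the 12 mm thick handle, 90 mm from clamp_pivot, in the plane jig y = 0. Open, the handle leans 32 deg from upright to jig +x (away from the carton), knob 162 mm above the work surface; closing swings it over to jig -x until it leans 37 deg past upright toward the carton, knob 157 mm high.
- clamp_pad (a point): middle of the free face of the black rubber pad, 22 mm diameter, 18 mm long, under the end of the clamp's 70 mm holding arm. The arm is rigid with the handle: open it stands 21 deg from upright, toward jig -x (to 160 mm above the work surface), closed it lies level toward jig -x, pad on the middle of the carton's top.
- shampoo: bystander, loose blue bottle with white cap, 52 mm diameter, 130 mm high, origin at the centre of its underside; stands beside the jig
- conditioner: bystander, loose orange bottle with black cap, 52 mm diameter, 120 mm high, origin at the centre of its underside; stands beside the jig
- cream: bystander, loose white jar with blue lid, 60 mm diameter, 55 mm high, origin at the centre of its underside; stands beside the jig
Mind the look-alikes: they are no part of the job. Of the things that look like the part that bears carton_mid, the largest one is meant.

How it is judged:
By the outcome, as a careful person would: the job done as asked, in the order asked, and still so for the second after the job is handed in, with the robot touching nothing.
It also fails if it takes over 48 s, if anything falls off the work surface, if the arm or the gripper's body presses on something with over 40 N, if the wrist force passes 120 N, or if a joint passes its speed limit or range.

## Robot

A 6-joint arm with a two-finger parallel gripper is mounted at the origin on the work surface. World frame = base frame: x ahead of the robot, y to its left, z up, the work surface at z = 0. Lengths are in m, angles in rad, forces in N, time in s.
With the tool pointing down it reaches from about 0.25 to 0.775 m from the base axis. Payload 4 kg.
Tool frame: the origin (TCP) lies between the finger pads; the fingertips stand 14 mm ahead of it and the grasp point (between the pads) lies 5 mm behind it (tip_reach is the distance from the TCP to the fingertips, in m); z points along the fingers, y is the line along which they close (so a half turn about z gives the same grasp; the last joint's range is limited). The gripper opens to 94 mm and grips with 3 to 60 N. Pads are 16 mm wide; open, the fingers measure 119 mm over their backs; the gripper's body (75 mm by 177 mm) begins 78 mm behind the grasp point.
Start: joints at [1.082, 0.087, 1.371, -0, 1.684, -0.103], TCP at [0.207, 0.51, 0.22] pointing down, gripper open.
Joint ranges: [-3.1, 3.1], [-0.76, 2.03], [0.27, 2.55], [-1.08, 4.22], [0.17, 2.65], [-2.57, 2.57]. Speed limits (rad/s): [2.79, 2.79, 3.14, 3.14, 3.14, 3.14].

## Interface

Orientations are given as [roll, pitch, yaw] about the fixed x, y, z axes, in that order (R = Rz(yaw) Ry(pitch) Rx(roll)).
In Python, from bench import * gives the robot as it stands. The module is installed in compiled form; this text tells all that it offers.
- The arm moves only by the tool servo_tool, never from a script. Its argument "targets" is a list of rows, each a list of 4 numbers: the shift along the tool's x, y, z in cm, then the turn about the tool's z in degrees. A call has 1 to 8 rows; each row is the pose to reach, as a shift and turn from the pose commanded when the call began, along the tool's axes at that moment; what a row does not reach only later rows make up. A row lasts 1/8 s, in which the tool goes at most 62.5 mm and 10.7 degrees, less where a joint would pass 70% of its speed; a pose out of reach is approached as far as the arm can. A call with a gripper value outside its range is refused whole. "claw" is the closure in counts, from 0 (fully open) to 255 (shut), set as the call begins (left out, the last holds). The fingers move at their own pace and stop on an object; the grip force is fixed at half the most. Time passes only in rows, so rows that repeat a pose let the fingers close. It gives the time, the measured TCP pose, the force, the opening and the grip force at its end, in the units of the state.
- get_obs(): the state, without advancing time (a new reading comes with each control period).
- snapshot(name): name is "scene" or "top"; returns the picture (384x512x3 uint8, blue, green, red); there is no depth.
- camera_model(name): a dict with "camera_matrix" (3x3 intrinsics, pixels), "k1" (the pictures are not rectified: a ray, as slopes to the right and down, at radius r is drawn at 1 + k1 r^2 times it, then the intrinsics apply), "camera_from_world" (4x4, takes a point from world to camera coordinates). Camera axes: x right, y up, looking along -z (the intrinsics and any distortion apply to the point x, -y, -z); pixel columns grow to the right and rows downward; lengths in m; the calibration is good to about 2 mm. A picture is of the moment at which its call begins. camera_model takes no time and is no camera call.
- close_job(): hands the job in; it is judged then, once.
The state is a dict: "time": time; "joint_positions": joint angles; "qvel": joint speeds; "joint_torque": joint torques, N m; "tool_pos": TCP position; "ee_rot": TCP orientation; "wrist_force": force on the tool from outside, world axes, zero at the start; "wrist_torque": the same for the moment, N m; "width": finger opening in m; "finger_force": force on a finger pad.
Only numpy, scipy, OpenCV 4.12 (cv2) and the standard library are available. Lean on these libraries where they do the work, as an engineer would, in place of code of your own. Each camera call takes 0.05 s, during which the arm holds its last target. There are 200 camera calls.

## Working session

There is one attempt and no reset: what is moved stays moved. The work goes in short steps, Python scripts to look and compute and a tool call to move; the robot and the scene stay as the last step left them, time stands still between calls to the robot, and variables do not carry over. Pictures are saved under pics/ and viewed, at most 10 in all, crops included, and the job is handed in when it is done.

Besides the shell and the picture viewer there is one more tool, called as a command line: name --pt "numbers of a row" for each row, then --argument value for the rest. servo_tool: Moves the arm, as the interface text tells. Its arguments: {"type":"object","properties":{"targets":{"type":"array"},"claw":{"type":"number"}},"required":["targets"]}

```bash
mkdir -p pics
python3 - <<'E'
from bench import *
import cv2
for n in("scene","top"):
    cv2.imwrite(f"pics/{n}0.png",snapshot(n))
    m=camera_model(n);print(n,m)
o=get_obs();print(o["time"],o["tool_pos"],o["ee_rot"],o["wrist_force"])
E
```

```text
scene {'camera_matrix': array([[369.95985459,   0.        , 258.87499774],
       [  0.        , 369.95985459, 190.6042308 ],
       [  0.        ,   0.        ,   1.        ]]), 'k1': -0.05244254014964853, 'camera_from_world': array([[-0.65620046,  0.75448244,  0.0125382 ,  0.42976048],
       [-0.46972303, -0.42142631,  0.775732  ,  0.16002125],
       [ 0.5905601 ,  0.50314621,  0.63093792, -1.09033863],
       [ 0.        ,  0.        ,  0.        ,  1.        ]])}
top {'camera_matrix': array([[369.75913389,   0.        , 255.8797838 ],
       [  0.        , 369.75913389, 199.80417606],
       [  0.        ,   0.        ,   1.        ]]), 'k1': -0.03575521408946143, 'camera_from_world': array([[ 0.01047277, -0.99980741, -0.01659719, -0.08496253],
       [ 0.99276713,  0.00841095,  0.1197609 , -0.57882312],
       [-0.11959824, -0.01773137,  0.99266402, -0.78805688],
       [ 0.        ,  0.        ,  0.        ,  1.        ]])}
0.1 [0.20675964 0.50915707 0.21842438] [-3.13959482e+00 -1.81990895e-04  2.75581046e+00] [-0.11437833 -0.61404327 -0.47631821]
```

View pics/scene0.png

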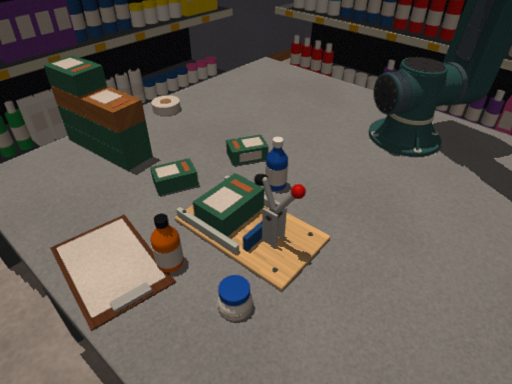

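View pics/top0.png

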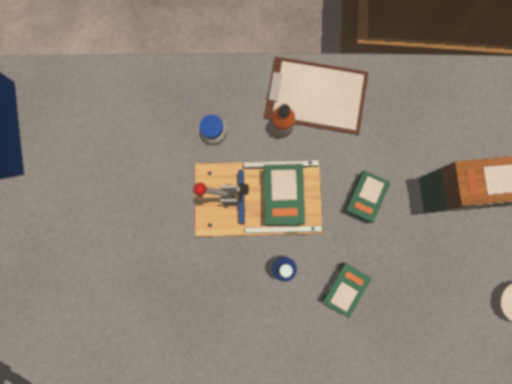

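The scene shows the jig with the carton at (230,205), the lever knob at (298,191), and the base at right. In the top view the jig spans (195..322, 162..236), with the push direction to image left. Green carton candidates in the top view are (284,194), between the rails, loose small ones at (367,197) and (347,290), and a stack at (480,190). The one at (284,194) fits: it is the largest single carton and it lies on the jig.

```bash
cat > h.py <<'E'
from bench import *
import cv2, numpy as np
def ray(n,p):
    m=camera_model(n);K=m["camera_matrix"]
    d=np.array([(p[0]-K[0,2])/K[0,0],(p[1]-K[1,2])/K[1,1]]);u=d.copy()
    for _ in range(20): u=d/(1+m["k1"]*(u@u))
    T=m["camera_from_world"];R=T[:3,:3]
    return -R.T@T[:3,3], R.T@np.array([u[0],-u[1],-1])
def plane(n,p,z):
    c,d=ray(n,p);return c+d*(z-c[2])/d[2]
def tri(p,q):
    (a,d),(b,e)=ray("top",p),ray("scene",q)
    s=np.linalg.lstsq(np.c_[d,-e],b-a,rcond=None)[0]
    x,y=a+s[0]*d,b+s[1]*e;return (x+y)/2,np.linalg.norm(x-y)
def blob(im,lo,hi,box):
    h=cv2.cvtColor(im,cv2.COLOR_BGR2HSV);m=cv2.inRange(h,lo,hi);k=np.zeros_like(m)
    x0,y0,x1,y1=box;k[y0:y1,x0:x1]=m[y0:y1,x0:x1]
    return k
def biggest(k):
    c=max(cv2.findContours(k,cv2.RETR_EXTERNAL,cv2.CHAIN_APPROX_NONE)[0],key=cv2.contourArea)
    return c
E
python3 - <<'E'
from h import *
t=cv2.imread("pics/top0.png");s=cv2.imread("pics/scene0.png")
np.set_printoptions(precision=4,suppress=True)
k=blob(t,(8,70,90),(25,255,255),(185,150,335,245))
c=cv2.convexHull(np.vstack([x for x in cv2.findContours(k,0,2)[0] if cv2.contourArea(x)>60]))
r=cv2.minAreaRect(c);W=np.array([plane("top",p,.012) for p in cv2.boxPoints(r)])
print("jig",r);print(W,W.mean(0),np.linalg.norm(np.roll(W,-1,0)-W,axis=1))
g=blob(t,(60,60,20),(95,255,160),(250,155,315,232))
g=cv2.morphologyEx(g,3,np.ones((9,9)))
r=cv2.minAreaRect(biggest(g));W=np.array([plane("top",p,.067) for p in cv2.boxPoints(r)])
print("carton",r);print(W,W.mean(0),np.linalg.norm(np.roll(W,-1,0)-W,axis=1))
def red(im,b):
    k=blob(im,(0,170,110),(6,255,255),b)|blob(im,(172,170,110),(180,255,255),b)
    return cv2.minEnclosingCircle(biggest(k))
a=red(t,(185,175,215,205));b=red(s,(285,180,312,205));print(a,b,tri(a[0],b[0]))
for n,p,z in(("blue cap",(286,271),.13),("orange cap",(284,111),.12),("jar",(212,126),.055)):print(n,plane("top",p,z))
cr=np.hstack([cv2.resize(t[150:285,180:400],None,fx=2,fy=2),])
cr=cv2.resize(t[150:300,180:380],None,fx=4,fy=4,interpolation=2);cv2.imwrite("pics/crop.png",cr)
E
```

```text
jig ((258.0, 199.0), (74.0, 128.0), 90.0)
[[ 0.6695  0.0655  0.012 ]
 [ 0.6715 -0.2308  0.012 ]
 [ 0.5014 -0.229   0.012 ]
 [ 0.4985  0.0603  0.012 ]] [ 0.5852 -0.0835  0.012 ] [0.2964 0.1701 0.2893 0.1711]
carton ((283.5151062011719, 194.46725463867188), (58.034324645996094, 36.91627502441406), 88.15238952636719)
[[ 0.6491 -0.0971  0.067 ]
 [ 0.6523 -0.1766  0.067 ]
 [ 0.5273 -0.18    0.067 ]
 [ 0.5241 -0.102   0.067 ]] [ 0.5882 -0.1389  0.067 ] [0.0796 0.125  0.0781 0.1251]
((199.5, 188.8000030517578), 5.412126541137695) ((297.5, 189.5), 6.670932292938232) (array([0.5844, 0.0242, 0.1631]), np.float64(0.0013894293300824815))
blue cap [ 0.431  -0.1404  0.13  ]
orange cap [ 0.7532 -0.1368  0.12  ]
jar [0.7419 0.0197 0.055 ]
```

View pics/crop.png

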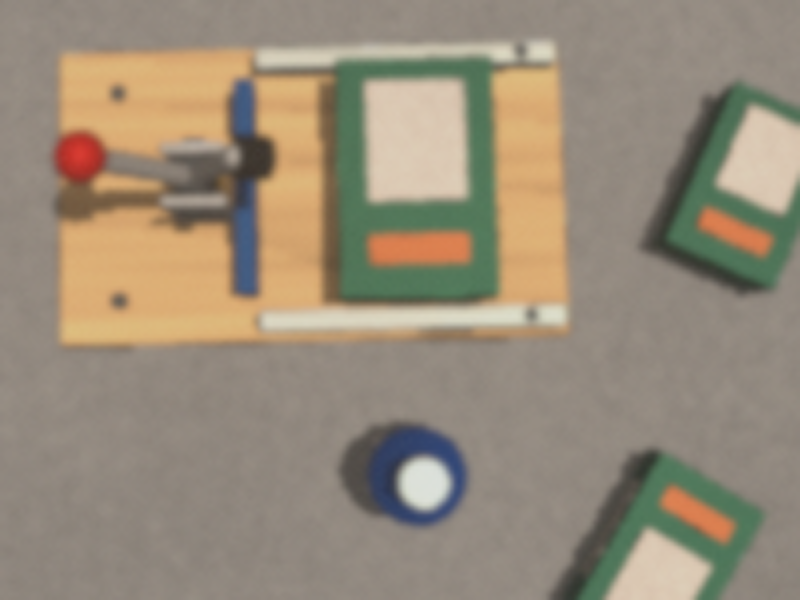

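The crop confirms it: the large carton between the rails at crop (415,180) is the one meant; the small ones at (735,195) and (670,530) are look-alikes. The clamp is open, with its knob at (80,157). All points fit: the knob is at height 163 mm, the jig is 290x170, and the carton has about 43 mm to travel. First I raise the tool and turn it so that tool x lies along the push.

servo_tool --pt "0 0 -1 8.4" --pt "0 0 -2 16.8" --pt "0 0 -4 25.2" --pt "0 0 -6 33.6" --pt "0 0 -8 42" --pt "0 0 -8 50.4" --pt "0 0 -8 58.8" --pt "0 0 -8 67.4" --claw 90

```text
time: 1.1
tool_pos: [0.2069, 0.5094, 0.2989]
ee_rot: [-3.141, 0.001, 1.575]
wrist_force: [0.4, 0.1, -0.1]
width: 0.0607
finger_force: 0.0
```

servo_tool --pt "-4 2 0 0" --pt "-8 4 0 0" --pt "-12.5 6.5 0 0" --pt "-17 9 0 0" --pt "-22 11.5 0 0" --pt "-27 14 0 0" --pt "-32 16.5 0 0" --pt "-36.5 19 0 0"

```text
time: 2.1
tool_pos: [0.4004, 0.1444, 0.2992]
ee_rot: [-3.141, -0.0, 1.579]
wrist_force: [0.8, 0.8, -0.3]
width: 0.0608
finger_force: 0.0
```

servo_tool --pt "-5 2.5 0 0" --pt "-10 5 0 0" --pt "-15 7.5 0 0" --pt "-20 10 0 0" --pt "-25 13 0 0" --pt "-30 15.5 0 0" --pt "-34.5 18 0 0" --pt "-36.6 18.9 0 0"

```text
time: 3.1
tool_pos: [0.5927, -0.2207, 0.2971]
ee_rot: [-3.139, -0.001, 1.577]
wrist_force: [-0.3, 1.0, -1.0]
width: 0.061
finger_force: 0.0
```

servo_tool --pt "0 0 3 0" --pt "0 0 7 0" --pt "0 0 11 0" --pt "0 0 14 0" --pt "0 0 17 0" --pt "0 0 19 0" --pt "0 0 20 0" --pt "0 0 20 0"

```text
time: 4.1
tool_pos: [0.5922, -0.2181, 0.0991]
ee_rot: [-3.141, -0.0, 1.579]
wrist_force: [0.7, 0.5, 0.7]
width: 0.0608
finger_force: 0.0
```

Run:
```python
from h import *
t=snapshot("top");s=snapshot("scene")
cv2.imwrite("pics/c1.png",np.hstack([cv2.resize(t[120:300,180:400],(400,327)),cv2.resize(s[110:290,130:350],(400,327))]))
```

```text
(no output)
```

View pics/c1.png

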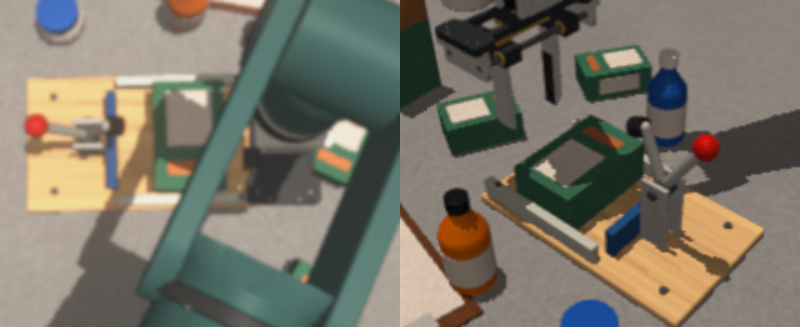

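The fingers (right half, tips at about (500,125) and (552,100)) hang in the gap between the carton and the small loose one. The jig and the bystanders are undisturbed. I go down and push.

servo_tool --pt "0 -0.3 1.5 0" --pt "0 -0.6 3 0" --pt "0 -0.6 4.5 0" --pt "0 -0.6 5.6 0" --pt "0 -0.6 6 0" --pt "0 -0.6 6 0"

```text
time: 4.95
tool_pos: [0.5863, -0.2181, 0.0392]
ee_rot: [-3.141, -0.0, 1.579]
wrist_force: [0.1, 0.2, -0.7]
width: 0.0609
finger_force: 0.0
```

servo_tool --pt "0.5 0 0 0" --pt "1 0 0 0" --pt "1.5 0 0 0" --pt "2 0 0 0" --pt "2.4 0 0 0" --pt "2.8 0 0 0" --pt "3.2 0 0 0" --pt "3.6 0 0 0"

```text
time: 5.95
tool_pos: [0.5861, -0.1822, 0.0395]
ee_rot: [3.141, 0.0, 1.579]
wrist_force: [-0.4, -0.9, 0.1]
width: 0.0614
finger_force: 0.8
```

servo_tool --pt "0.4 0 0 0" --pt "0.8 0 0 0" --pt "1.2 0 0 0" --pt "1.6 0 0 0" --pt "1.9 0 0 0" --pt "2.2 0 0 0" --pt "2.5 0 0 0" --pt "2.8 0 0 0"

```text
time: 6.95
tool_pos: [0.5857, -0.1541, 0.0395]
ee_rot: [3.142, 0.0, 1.579]
wrist_force: [0.5, -3.2, 0.2]
width: 0.0611
finger_force: 1.0
```

servo_tool --pt "0.2 0 0 0" --pt "0.4 0 0 0" --pt "0.5 0 0 0" --pt "0.6 0 0 0"

```text
time: 7.45
tool_pos: [0.5855, -0.1483, 0.0395]
ee_rot: [-3.141, 0.0, 1.579]
wrist_force: [-0.5, -2.2, 1.3]
width: 0.0608
finger_force: 1.4
```

servo_tool --pt "0.1 0 0 0" --pt "0.2 0 0 0"

```text
time: 7.7
tool_pos: [0.5857, -0.1478, 0.0398]
ee_rot: [3.141, 0.003, 1.58]
wrist_force: [-1.0, -7.6, 1.2]
width: 0.0608
finger_force: 3.8
```

Force is rising at the expected place. I press a bit more to seat it.

servo_tool --pt "0.1 0 0 0" --pt "0.2 0 0 0" --pt "0.2 0 0 0"

```text
time: 8.07
tool_pos: [0.5859, -0.1477, 0.0402]
ee_rot: [3.141, 0.007, 1.58]
wrist_force: [-1.4, -11.1, 1.7]
width: 0.061
finger_force: 5.1
```

Run:
```python
from h import *
t=snapshot("top");s=snapshot("scene")
o=get_obs();print(o["tool_pos"],o["wrist_force"])
cv2.imwrite("pics/c2.png",np.hstack([cv2.resize(t[140:260,180:330],(400,320),interpolation=2),cv2.resize(s[150:280,170:332],(400,320),interpolation=2)]))
```

```text
[ 0.58591235 -0.14768177  0.04014828] [-0.26835414 -9.82474214  0.80326015]
```

View pics/c2.png

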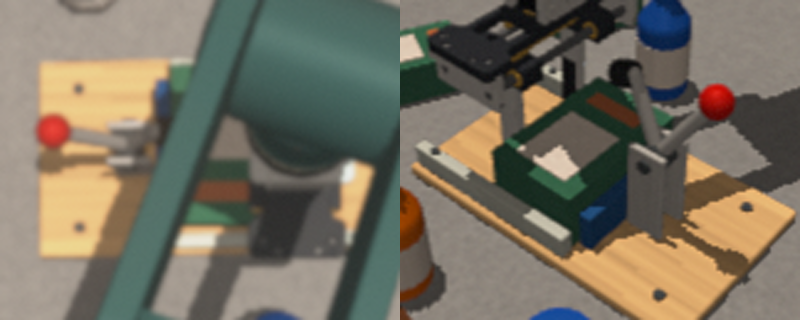

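The carton is flush against the blue stop, seen at (600,215) in the right half: the gap has closed and it lies flat. I back off, rise, close the fingers and go over to the far side of the knob.

servo_tool --pt "-0.5 0 0 0" --pt "-1.5 0 0 0" --pt "-2.5 0 0 0" --pt "-3 0 -2 0" --pt "-3 0 -6 0" --pt "-3 0 -11 0" --pt "-3 0 -16 0" --pt "-3 0 -20 0"

```text
time: 9.18
tool_pos: [0.5862, -0.1743, 0.242]
ee_rot: [3.139, 0.0, 1.58]
wrist_force: [0.0, -0.8, -0.0]
width: 0.061
finger_force: 0.0
```

servo_tool --pt "0 0 -3 0" --pt "4 0 -4 0" --pt "9 0 -4 0" --pt "14 0 -4 0" --pt "19 0 -4 0" --pt "24 0 -4 0" --pt "27.5 0 -4 0" --pt "27.5 0 -4 0" --claw 255

```text
time: 10.18
tool_pos: [0.5833, 0.1032, 0.2793]
ee_rot: [-3.141, -0.001, 1.584]
wrist_force: [-0.1, -0.2, -0.3]
width: 0.0007
finger_force: 0.0
```

servo_tool --pt "0 0.1 3 0" --pt "0 0.1 6 0" --pt "0 0.1 9 0" --pt "0 0.1 11 0" --pt "-1 0.1 11.9 0" --pt "-3 0.1 11.9 0" --pt "-4.5 0.1 11.9 0" --pt "-5 0.1 11.9 0"

```text
time: 11.18
tool_pos: [0.5856, 0.0491, 0.1618]
ee_rot: [3.139, 0.0, 1.577]
wrist_force: [0.0, -0.2, 0.3]
width: 0.0003
finger_force: 0.0
```

servo_tool --pt "-0.5 0 0 0" --pt "-1 0 0 0" --pt "-1.6 0 0 0" --pt "-2.2 0 0 0" --pt "-2.8 0 0 0" --pt "-3.4 0 0 0" --pt "-4 0 0 0" --pt "-4.6 0 0 0"

```text
time: 12.18
tool_pos: [0.5854, 0.0044, 0.1605]
ee_rot: [3.141, 0.0, 1.58]
wrist_force: [0.4, 1.6, 0.9]
width: 0.0007
finger_force: 0.8
```

servo_tool --pt "-0.5 0 0 0" --pt "-1 0 0 0" --pt "-1.5 0 0 0" --pt "-2 0 0 0" --pt "-2.5 0 0 0" --pt "-3 0 0 0" --pt "-3 0 0 0" --pt "-3 0 0 0"

```text
time: 13.18
tool_pos: [0.5856, -0.0251, 0.1605]
ee_rot: [3.141, -0.0, 1.579]
wrist_force: [-0.3, -0.5, 0.1]
width: 0.0006
finger_force: 0.0
```

Run:
```python
from h import *
s=snapshot("scene")
cv2.imwrite("pics/c3.png",cv2.resize(s[130:290,150:350],(600,480),interpolation=2))
```

```text
(no output)
```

View pics/c3.png

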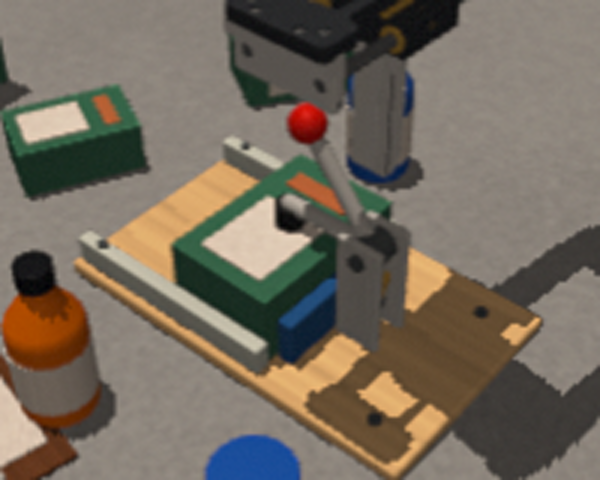

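The lever has snapped over: the knob is at (307,123), the arm is level, and the black pad is on the carton's top at (290,215). The carton is still at the stop. I retreat and check.

servo_tool --pt "2 0 0 0" --pt "5 0 0 0" --pt "8 0 0 0" --pt "11 0 -2 0" --pt "13 0 -6 0" --pt "13 0 -10 0" --pt "13 0 -12 0" --pt "13 0 -12 0"

```text
time: 14.22
tool_pos: [0.585, 0.1064, 0.2829]
ee_rot: [3.137, -0.001, 1.581]
wrist_force: [0.7, 0.3, 0.7]
width: 0.0004
finger_force: 0.0
```

Run:
```python
from h import *
t=snapshot("top");s=snapshot("scene")
def red(im,b):
    k=blob(im,(0,170,110),(6,255,255),b)|blob(im,(172,170,110),(180,255,255),b)
    return cv2.minEnclosingCircle(biggest(k))
try:
    a=red(t,(200,170,275,215));b=red(s,(235,150,280,190));print(a,b,tri(a[0],b[0]))
except Exception as e: print(e)
print(get_obs()["wrist_force"])
cv2.imwrite("pics/c4.png",np.hstack([cv2.resize(t[90:290,180:390],(400,381)),cv2.resize(s[110:340,130:372],(400,381))]))
```

```text
((253.1666717529297, 187.8333282470703), 5.296846866607666) ((252.0, 170.0), 6.082862854003906) (array([ 0.5880154 , -0.07677831,  0.15700254]), np.float64(0.0012719234248391366))
[-0.29298366 -0.29861791 -0.83312067]
```

View pics/c4.png

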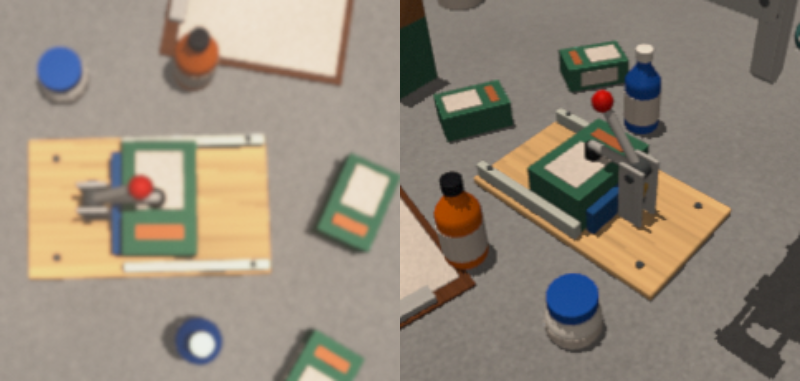

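The knob is now 157 mm high at jig x of about +6 mm, which matches the closed position. The carton is against the stop at (120,200) in the left half, the bottles and jar stand where they were, and the arm is clear.

```bash
python3 -c "from bench import *; print(close_job())"
```

```text
the job is handed in; nothing more can be done
None
```

The carton is home against the blue stop, the clamp has snapped closed with its pad on the carton, both bottles and the jar stand untouched, and I handed the job in at about 14 s.

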